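# Thread the return spring onto the hold-down post

## Robot

A 6-joint arm with a two-finger parallel gripper is mounted at the origin on the work surface; the furniture and walls round the work are solid. World frame = base frame: x ahead of the robot, y to its left, z up, the work surface at z = 0. Lengths are in m, angles in degrees, forces in N, time in s.
With the tool pointing down it reaches from about 0.4 to 0.925 m from the base axis. Payload 3.4 kg.
Tool frame: the origin (TCP) lies midway between the tips of the shut fingers; the grasp point (between the pads) lies 19 mm behind it; z points along the fingers, y is the line along which they close (so a half turn about z gives the same grasp; the last joint's range is limited). The gripper opens to 85 mm and grips with 20 to 120 N. Pads are 22 mm wide; open, the fingers measure 114 mm over their backs; the gripper's body (76 mm by 85 mm) begins 54 mm behind the grasp point. The pads swing forward as they close: fully open they stand 13 mm farther back than shut.
Start: joints at [61.163, 17.578, 86.31, -0, 76.112, -4.211], TCP at [0.24, 0.523, 0.231] pointing down, gripper open.
Joint ranges: [-179.03, 179.03], [-60, 130.46], [8.19, 133.38], [-81.62, 261.62], [5.75, 156.47], [-153.77, 153.77]. Speed limits (degrees/s): [147.25, 147.25, 180, 180, 180, 180].

## Interface

Orientations are given as [roll, pitch, yaw] about the fixed x, y, z axes, in that order (R = Rz(yaw) Ry(pitch) Rx(roll)).
In Python, from cell import get_obs, get_image, job_done gives the robot as it stands. The module is installed in compiled form; this text tells all that it offers.
- The arm moves only by the shell command python3 -m crank 'ROWS' [FORCE]. ROWS is JSON, one flat list of numbers, 7 for each row, row after row: the shift along the tool's x, y, z as a fraction of full scale, then the turn, a rotation vector about the tool's x, y, z as a fraction of full scale, then the opening, from 0 (shut) to 1 (fully open). A call has 1 to 8 rows; each row is the pose to reach, as a shift and turn from the pose commanded when the call began, along the tool's axes at that moment; what a row does not reach only later rows make up. Full scale, the value 1, is 12 cm for a shift and 30 degrees for a turn. A row lasts 1/12 s, in which the tool goes at most 41.7 mm and 7.16 degrees, less where a joint would pass 70% of its speed; a pose out of reach is approached as far as the arm can. A call with a number of a shift or a turn outside -1 to 1 is refused whole. A call with a gripper value outside its range is refused whole. The fingers move at their own pace and stop on an object; FORCE is the grip in N (left out, the last holds). Time passes only in rows, so rows that repeat a pose let the fingers close. It gives the time, the measured TCP pose, the force, the opening and the grip force at its end, in the units of the state.
- get_obs(): the state, without advancing time (a new reading comes with each control period).
- get_image(name): name is "side" or "top" or "wrist"; returns a dict with "frame" (420x560x3 uint8, blue, green, red), "depth" (420x560 float32, m along the optical axis (not along the pixel's ray), 0 where there is no reading), "intrinsics" (3x3 intrinsics, pixels), "R" (3x3) and "t" (3): a world point X has camera coordinates R X + t. Camera axes: x right, y down, z forward; pixel columns grow to the right and rows downward; lengths in m; the calibration is good to about 2 mm. A picture is of the moment at which its call begins.
- job_done(): hands the job in; it is judged then, once.
The state is a dict: "clock": time; "joint_positions": joint angles; "joint_velocities": joint speeds; "joint_torque": joint torques, N m; "tcp_pos": TCP position; "eef_rot": TCP orientation; "ft_force": force on the tool from outside, world axes, zero at the start; "ft_torque": the same for the moment, N m; "finger_gap": opening from 0.0 (shut) to 1.0 (fully open); "finger_force": force on a finger pad.
Only numpy, scipy, OpenCV 4.12 (cv2) and the standard library are available. Lean on these libraries where they do the work, as an engineer would, in place of code of your own. Each camera call takes 0.05 s, during which the arm holds its last target. There are 200 camera calls.

## Task

Put the coil spring, tang end down, over the steel post and work it down until it sits fully home on the post's seat. The tang inside its bottom coil catches on each of the post's two notched collars: press lightly and twist the spring a little to and fro until the tang drops through, never forcing it. Then let go of the spring, and leave the screw tin, tape measure and mug where they stand.

Things in the scene. Friction and masses are not known exactly. Their poses are not given: they have to be found in the camera images.
- spring_mid (a point): Bare steel compression spring standing on the bench: outside 44 mm, inside 34 mm, wire 5 mm, 80 mm tall, 0.15 kg. Point on its axis half-way up (40 mm from either end), fixed to the upper half; z up. Grip the upper 40 mm, which is stiff; the lower half gives up to 14 mm upward: from about 1.6 N, 0.4 N more per mm, solid at 7 N. Both halves turn as one.
- spring_foot (a point): Centre of the spring's underside (moves with its lower half). A flat-sided tang, 5 mm wide and 5 mm high, at the level of the lowest coil, points inward from the -x side of this frame and ends 10 mm from the axis.
- post_seat (a point): Centre of the top of the post's seat, a steel disc 52 mm across, 20 mm above the bench, on the axis of the upright post; z up. Under it a dark foot plate 120 x 70 x 12 mm, fixed; its long end with two bolt heads points to -x of this frame. Over 20 N between spring and post counts as forcing.
- collar_top_mid (a point): Point on the post's axis at the top face of the upper collar, 58 mm above the seat; axes as the seat's. Collar 30 mm across, 8 mm thick, fast on the post, with one notch 8 mm wide cut in to the 14 mm post to pass the tang. The notch faces the bolted end (-x) to within 0.75 rad either way, not measured: find it by feel. Other coils clear the collar by 2 mm all round.
- collar_low_mid (a point): The same at the top face of the lower collar, 28 mm above the seat: an equal collar whose notch also faces -x to within 0.75 rad either way, independent of the upper one; again found by feel.
- post_tip (a point): Tip of the post's tapered nose, on its axis, 70 mm above the seat and 12 mm above the upper collar.
- screw_tin: Bystander: round tin of wood screws, 86 mm wide, 38 mm high; origin at the centre of its underside.
- tape_measure: Bystander: tape measure, 38 x 85 x 64 mm; origin at the centre of its underside.
- mug_tea: Bystander: spotted mug, 82 mm wide, 91 mm high; origin at the centre of its underside.

How it is judged:
By the outcome, as a careful person would: the job done as asked, in the order asked, and still so for the second after the job is handed in, with the robot touching nothing.
It also fails if it takes over 72 s, if anything falls off the work surface, if the arm or the gripper's body presses on something with over 40 N, if the wrist force passes 120 N, or if a joint passes its speed limit or range.

## Working session

There is one attempt and no reset: what is moved stays moved. The work goes in short steps, Python scripts to look and compute and a shell command to move; the robot and the scene stay as the last step left them, time stands still between calls to the robot, and variables do not carry over. Pictures are saved under pics/ and viewed, at most 10 in all, crops included, and the job is handed in when it is done.

```bash
mkdir -p pics; cat > h.py <<'E'
import numpy as np,cv2
from cell import get_obs,get_image
def snap(n,f):
    d=get_image(n); cv2.imwrite('pics/'+f,d['frame']); np.savez('pics/'+f+'.npz',**d); return d
def pts(d):
    z=d['depth'];v,u=np.indices(z.shape);K=d['intrinsics']
    c=np.stack([(u-K[0,2])/K[0,0]*z,(v-K[1,2])/K[1,1]*z,z],-1)
    return (c-d['t'])@d['R']
E
python3 - <<'E'
from h import *
a=snap('top','t0.png');b=snap('side','s0.png')
cv2.imwrite('pics/both.png',cv2.resize(np.hstack([a['frame'],b['frame']]),(800,300)))
print(get_obs())
E
```

```text
{'clock': 0.1, 'joint_positions': array([ 6.11649019e+01,  1.76179763e+01,  8.63757894e+01, -5.13289709e-04,
        7.61103070e+01, -4.21060019e+00]), 'joint_velocities': array([-0.05532392, -0.13054352, -0.17759376,  0.003348  ,  0.03530201,
       -0.08285493]), 'joint_torque': array([-6.76967943e-05, -4.58530712e+01, -2.52609390e+01, -1.53209140e-05,
        5.59158725e-03,  2.83437470e-05]), 'tcp_pos': array([0.23930605, 0.52215762, 0.23047717]), 'eef_rot': array([-1.79896172e+02, -7.14458550e-03,  1.55375619e+02]), 'ft_force': array([-0.11621029,  0.24845189, -0.63867028]), 'ft_torque': array([ 0.04815009, -0.02233779,  0.03925475]), 'finger_force': 0.0, 'finger_gap': 1.0006754178277515}
```

View pics/t0.png

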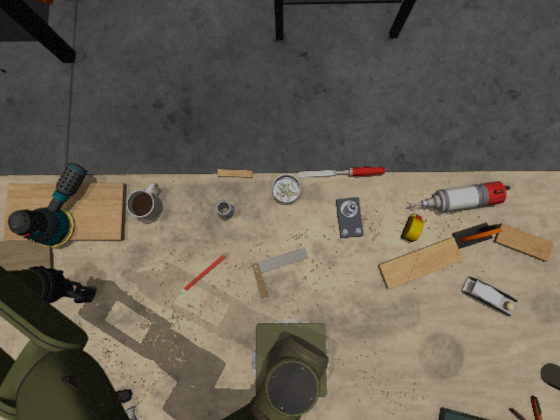

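View pics/s0.png

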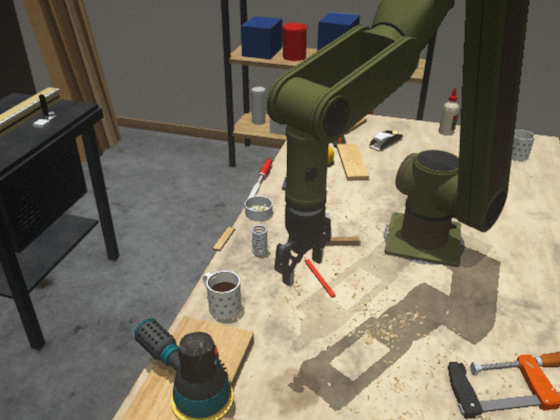

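The top view shows the spring at about (225,210), the post at (349,209) with its bolts at (345-358,232), the tin at (286,189), the tape at (413,228) and the mug at (143,205). The side view shows the spring at (260,241).

```bash
python3 - <<'E'
from h import *
d=dict(np.load('pics/t0.png.npz'));P=pts(d)
def box(u0,u1,v0,v1,zl,zh):
    q=P[v0:v1,u0:u1].reshape(-1,3); q=q[(q[:,2]>zl)&(q[:,2]<zh)]
    print(len(q),q.min(0).round(4),q.max(0).round(4),((q.min(0)+q.max(0))/2).round(4),q.mean(0).round(4)); return q
print('spring');box(205,245,190,230,.06,.1)
print('collar');box(325,372,190,225,.055,.095)
print('seat');box(325,372,190,225,.015,.03)
q=box(325,372,190,245,.007,.016)
print(cv2.minAreaRect(q[:,:2].astype(np.float32)*1000))
print('tin');box(262,312,170,210,.02,.06)
print('tape');box(395,430,205,250,.03,.09)
print(d['R'],d['t'],-d['R'].T@d['t'])
f=d['frame'];g=np.hstack([cv2.resize(f[190:230,205:245],(400,400),interpolation=2),cv2.resize(f[190:240,325:375],(400,400),interpolation=2)])
cv2.imwrite('pics/z.png',g)
E
```

```text
spring
90 [0.4217 0.1702 0.0613] [0.4646 0.2111 0.084 ] [0.4431 0.1906 0.0727] [0.4427 0.1907 0.0758]
collar
82 [ 0.429  -0.1946  0.0713] [ 0.4588 -0.1656  0.093 ] [ 0.4439 -0.1801  0.0822] [ 0.4443 -0.1792  0.0802]
seat
179 [ 0.3969 -0.2292  0.015 ] [ 0.4796 -0.1474  0.0259] [ 0.4382 -0.1883  0.0204] [ 0.4379 -0.1776  0.0191]
621 [ 0.3373 -0.2335  0.0071] [ 0.4992 -0.1076  0.016 ] [ 0.4182 -0.1705  0.0115] [ 0.4108 -0.1833  0.012 ]
((414.6992492675781, -168.1741180419922), (130.02993774414062, 146.4059600830078), 18.074434280395508)
tin
136 [ 0.4639 -0.0327  0.0203] [0.5491 0.0493 0.0416] [0.5065 0.0083 0.0309] [0.5099 0.0092 0.0315]
tape
368 [ 0.3469 -0.4155  0.0301] [ 0.4515 -0.3377  0.0697] [ 0.3992 -0.3766  0.0499] [ 0.3854 -0.3645  0.0545]
[[-0.00356831 -0.99977383 -0.02096554]
 [-0.99208728  0.00617052 -0.12539836]
 [ 0.12549936  0.02035219 -0.99188492]] [0.03891843 0.44917438 1.17430344] [0.29838473 0.01223835 1.22191555]
```

View pics/z.png

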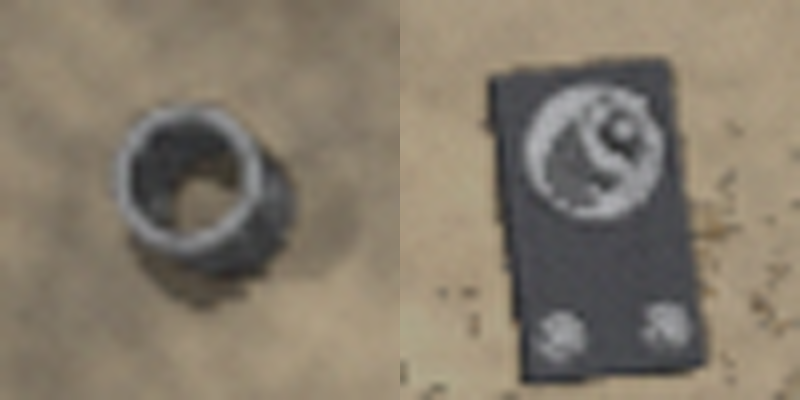

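The crop shows the spring ring on the left. On the right, the foot plate is turned by about 6.6°, with its bolts toward -x. Next I'll move above the spring.

```bash
python3 -m crank '[-0.2,-0.13,0,0,0,0,1,-0.5,-0.33,0,0,0,0,1,-0.8,-0.53,0,0,0,0,1,-0.9,-0.6,0,0,0,0,1]' && python3 -m crank '[-0.3,-0.2,0,0,0,0,1,-0.6,-0.4,0,0,0,0,1,-0.9,-0.6,0,0,0,0,1]' && python3 -m crank '[-0.3,-0.2,0,0,0,0,1,-0.6,-0.4,0,0,0,0,1,-0.85,-0.57,0,0,0,0,1,-0.9,-0.6,0,0,0,0,1,-0.9,-0.6,0,0,0,0,1,-0.9,-0.6,0,0,0,0,1]'
python3 - <<'E'
from h import *
d=snap('wrist','w1.png');o=get_obs();print(o['tcp_pos'],o['eef_rot'],o['joint_positions'],-d['R'].T@d['t'],d['R'],d['intrinsics'])
E
```

```text
clock: 0.43
tcp_pos: [0.3087, 0.4082, 0.2306]
eef_rot: [-179.8, 0.1, 155.3]
ft_force: [-0.2, -0.4, 0.5]
finger_gap: 0.996
finger_force: 0.0
clock: 0.68
tcp_pos: [0.3736, 0.3043, 0.231]
eef_rot: [-180.0, -0.0, 155.4]
ft_force: [1.3, 0.1, 0.5]
finger_gap: 1.003
finger_force: 0.0
clock: 1.18
tcp_pos: [0.4412, 0.1954, 0.231]
eef_rot: [-180.0, -0.1, 155.3]
ft_force: [-0.5, 0.3, -0.9]
finger_gap: 1.001
finger_force: 0.0
[0.44081655 0.19605341 0.23097094] [-1.79993463e+02 -8.64546570e-02  1.55362752e+02] [ 1.89166755e+01  1.02079525e+01  9.68022914e+01  5.73206679e-02
  7.30569245e+01 -4.64628181e+01] [0.36656814 0.22984479 0.37283083] [[ 4.17469827e-01  9.08690674e-01 -4.50999126e-04]
 [ 8.60661751e-01 -3.95245105e-01  3.21002581e-01]
 [ 2.91513797e-01 -1.34397050e-01 -9.47078212e-01]] [[326.998614     0.         277.3561133 ]
 [  0.         326.998614   209.46788439]
 [  0.           0.           1.        ]]
```

View pics/w1.png

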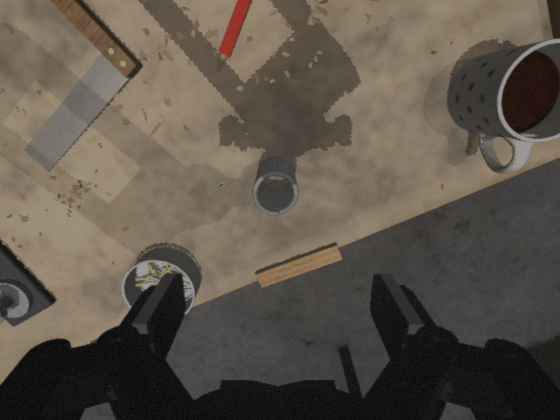

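The wrist view shows the spring at about (275,190), the tin at (160,285), the post at lower left and the mug at upper right. I'll put the camera straight over the spring to see the tang.

```bash
python3 -m crank '[-0.2,0,0.2,0,0,0,1,-0.45,-0.02,0.4,0,0,0,1,-0.65,-0.03,0.55,0,0,0,1,-0.72,-0.03,0.6,0,0,0,1,-0.72,-0.03,0.6,0,0,0,1,-0.72,-0.03,0.6,0,0,0,1]'
python3 - <<'E'
from h import *
d=snap('wrist','w2.png');P=pts(d);z=P[...,2]
m=(z>.068)&(z<.1)&(np.hypot(P[...,0]-.443,P[...,1]-.191)<.04)
q=P[m];print(len(q),q.min(0),q.max(0),cv2.minEnclosingCircle(q[:,:2].astype(np.float32)))
v,u=np.nonzero(m);print(u.min(),u.max(),v.min(),v.max(),-d['R'].T@d['t'])
c0,c1=(u.min()+u.max())//2,(v.min()+v.max())//2
x0,y0=max(c0-50,0),max(c1-50,0);print(x0,y0)
c=cv2.resize(d['frame'][y0:y0+100,x0:x0+100],(600,600),interpolation=2)
cv2.imwrite('pics/w2z.png',cv2.convertScaleAbs(c,alpha=1.5,beta=20))
E
```

```text
clock: 1.73
tcp_pos: [0.5175, 0.1575, 0.159]
eef_rot: [-180.0, -0.1, 155.4]
ft_force: [-0.5, 0.9, -0.1]
finger_gap: 1.001
finger_force: 0.0
1589 [0.42031025 0.17075235 0.06811847] [0.46404499 0.21401677 0.08078379] ((0.4422121047973633, 0.19236187636852264), 0.021977875381708145)
245 311 61 131 [0.44283398 0.19179444 0.30099366]
228 46
```

View pics/w2z.png

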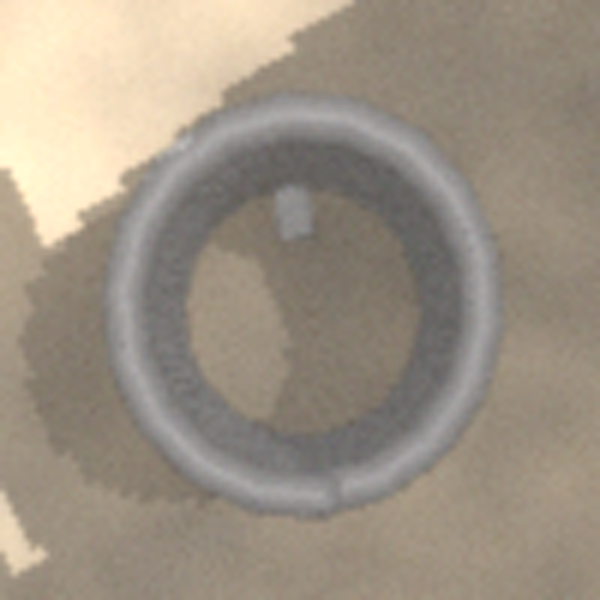

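The tang is plain inside the ring, at crop (294,213), which is pixel (277,81.5).

```bash
python3 - <<'E'
from h import *
d=np.load('pics/w2.png.npz')
def ray(u,v,z):
    r=d['R'].T@np.linalg.inv(d['intrinsics'])@[u,v,1];c=-d['R'].T@d['t'];return c+r*(z-c[2])/r[2]
for p in [(291,190),(294,213),(296,238),(304,311)]:
    X=ray(228+p[0]/6,46+p[1]/6,.005);dx=X[:2]-[.4422,.1924];print(X.round(4),np.hypot(*dx),np.degrees(np.arctan2(dx[1],dx[0])))
E
```

```text
[0.427  0.1979 0.005 ] 0.01612484258901403 160.1029333978143
[0.4299 0.197  0.005 ] 0.013096881980897791 159.3296684267192
[0.4331 0.1959 0.005 ] 0.009795189939980171 158.97484764040055
[0.4424 0.1929 0.005 ] 0.0005483213632245734 67.96370464798805
```

```bash
python3 -m crank '[0.2,0,0.1,0,0,0.2,1,0.4,0,0.2,0,0,0.4,1,0.6,0,0.3,0,0,0.6,1,0.69,0,0.38,0,0,0.8,1,0.69,0,0.41,0,0,1,1,0.69,0,0.41,0,0,1,1,0.69,0,0.41,0,0,1,1]'
python3 - <<'E'
from h import *
o=get_obs();t=o['tcp_pos'];y=np.radians(o['eef_rot'][2]);print(t,o['eef_rot'])
e=np.array([.4422,.1924])-t[:2];print(e,[(e@[np.cos(y),np.sin(y)])/.12,(e@[np.sin(y),-np.cos(y)])/.12,(t[2]-.043)/.12])
E
```

```text
clock: 2.37
tcp_pos: [0.443, 0.1917, 0.1114]
eef_rot: [179.9, 0.0, 125.6]
ft_force: [0.2, -0.0, -0.3]
finger_gap: 1.004
finger_force: 0.0
[0.44302554 0.19168532 0.11136055] [1.79890475e+02 2.39032032e-02 1.25642384e+02]
[-0.00082554  0.00071468] [np.float64(0.0088488405108318), np.float64(-0.0021202438533840175), np.float64(0.5696712348090414)]
```

```bash
python3 -m crank '[0.01,0,0.15,0,0,0,1,0.01,0,0.3,0,0,0,1,0.01,0,0.45,0,0,0,1,0.01,0,0.53,0,0,0,1,0.01,0,0.57,0,0,0,1,0.01,0,0.57,0,0,0,0.9]' && python3 -m crank '[0,0,0,0,0,0,0,0,0,0,0,0,0,0,0,0,0,0,0,0,0,0,0,0,0,0,0,0,0,0,0,0,0,0,0,0,0,0,0,0,0,0]' 40; python3 -m crank '[0,0,0,0,0,0,0,0,0,0,0,0,0,0,0,0,0,0,0,0,0]'
```

```text
clock: 2.87
tcp_pos: [0.4429, 0.1918, 0.0416]
eef_rot: [-180.0, -0.0, 125.5]
ft_force: [-0.4, 1.2, -0.2]
finger_gap: 0.904
finger_force: 0.0
clock: 3.37
tcp_pos: [0.4435, 0.1919, 0.0422]
eef_rot: [179.9, 0.0, 125.4]
ft_force: [0.1, 0.4, 0.7]
finger_gap: 0.513
finger_force: 40.4
clock: 3.62
tcp_pos: [0.4433, 0.1919, 0.0419]
eef_rot: [179.9, 0.0, 125.4]
ft_force: [1.8, 0.3, 1.7]
finger_gap: 0.507
finger_force: 40.4
```

```bash
python3 -m crank '[0,0,-0.2,0,0,0,0,0,0,-0.45,0,0,0,0,0,0,-0.7,0,0,0,0,0,0,-0.9,0,0,0,0,0,0,-1,0,0,0,0,0,0,-1,0,0,0,0]' && python3 -m crank '[-0.15,-0.08,0,0,0,0,0,-0.35,-0.19,0,0,0,0,-0.58,-0.32,0,0,0,0,-0.8,-0.44,0,0,0,0]' && python3 -m crank '[-0.25,-0.14,0,0,0,0,0,-0.52,-0.29,0,0,0,0,-0.8,-0.44,0,0,0,0]' && python3 -m crank '[-0.25,-0.14,0,0,0,0,0,-0.52,-0.29,0,0,0,0,-0.8,-0.44,0,0,0,0]' && python3 -m crank '[-0.25,-0.14,0,0,0,0,0,-0.52,-0.29,0,0,0,0,-0.7,-0.39,0,0,0,0,-0.8,-0.44,0,0,0,0,-0.8,-0.44,0,0,0,0,-0.8,-0.44,0,0,0,0]'
python3 - <<'E'
from h import *
d=snap('wrist','w3.png');o=get_obs();print(o['tcp_pos'],o['eef_rot'],o['ft_force'],-d['R'].T@d['t'])
cv2.imwrite('pics/w3z.png',cv2.resize(d['frame'][:240,160:400],(600,600),interpolation=2))
E
```

```text
clock: 4.12
tcp_pos: [0.4438, 0.192, 0.1641]
eef_rot: [179.8, 0.1, 125.4]
ft_force: [0.7, -0.7, -2.1]
finger_gap: 0.514
finger_force: 42.5
[0.442766   0.1916339  0.16241323] [1.79922548e+02 2.67059066e-02 1.25376413e+02] [-0.90782116  0.28986043 -2.09212236] [0.39569215 0.25930194 0.3057329 ]invalid input
```

View pics/w3z.png

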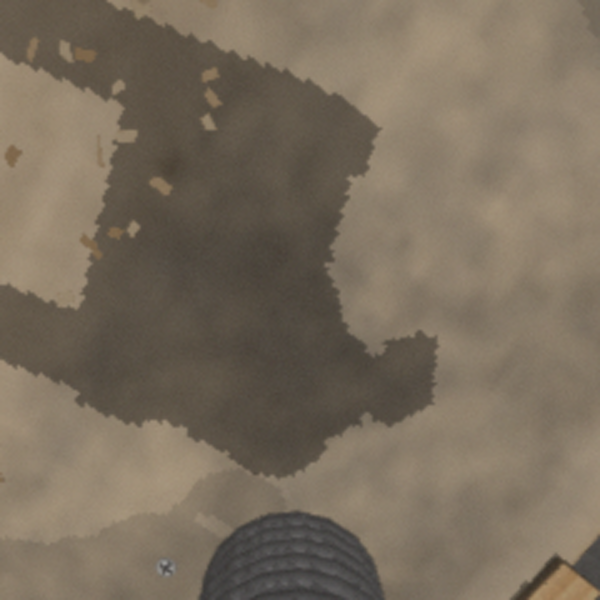

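The spring is held and lifted, showing at the bottom of the crop near (290,555). The travel rows were miscounted, so that call was refused. I'll resend them.

```bash
python3 -m crank '[-0.15,-0.08,0,0,0,0,0, -0.35,-0.19,0,0,0,0,0, -0.58,-0.32,0,0,0,0,0, -0.8,-0.44,0,0,0,0,0]' && python3 -m crank '[-0.25,-0.14,0,0,0,0,0, -0.52,-0.29,0,0,0,0,0, -0.8,-0.44,0,0,0,0,0]' && python3 -m crank '[-0.25,-0.14,0,0,0,0,0, -0.52,-0.29,0,0,0,0,0, -0.8,-0.44,0,0,0,0,0]' && python3 -m crank '[-0.25,-0.14,0,0,0,0,0, -0.52,-0.29,0,0,0,0,0, -0.7,-0.39,0,0,0,0,0, -0.8,-0.44,0,0,0,0,0, -0.8,-0.44,0,0,0,0,0, -0.8,-0.44,0,0,0,0,0]'
python3 - <<'E'
from h import *
d=snap('wrist','w4.png');o=get_obs();print(o['tcp_pos'],o['eef_rot'],o['ft_force'],-d['R'].T@d['t'])
cv2.imwrite('pics/w4z.png',cv2.resize(d['frame'][:240,160:400],(600,600),interpolation=2))
E
```

```text
clock: 4.5
tcp_pos: [0.4531, 0.0817, 0.1595]
eef_rot: [-179.7, -0.1, 125.5]
ft_force: [-0.5, -0.3, -1.4]
finger_gap: 0.512
finger_force: 42.4
clock: 4.75
tcp_pos: [0.4655, -0.0271, 0.1595]
eef_rot: [-179.8, -0.2, 125.4]
ft_force: [1.3, 0.1, -1.7]
finger_gap: 0.512
finger_force: 42.4
clock: 5.0
tcp_pos: [0.478, -0.1358, 0.1593]
eef_rot: [-179.8, -0.3, 125.4]
ft_force: [0.6, 0.6, -2.1]
finger_gap: 0.509
finger_force: 42.4
clock: 5.5
tcp_pos: [0.4915, -0.243, 0.1599]
eef_rot: [-179.9, -0.3, 125.3]
ft_force: [-0.6, 0.0, -1.6]
finger_gap: 0.512
finger_force: 42.4
[ 0.49143887 -0.2421447   0.16017882] [-179.94250641   -0.24616668  125.35394028] [ 0.23880447  0.60047623 -1.48373785] [ 0.44457158 -0.17579909  0.30199811]
```

View pics/w4z.png

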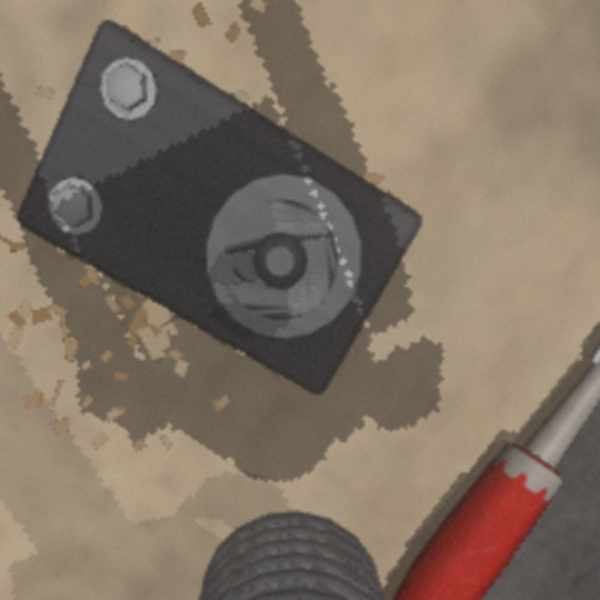

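The post's nose is at crop (281,261) and the seat disc's centre at (284,256). The upper notch seems to face left. The held spring's lower rim is at (290,512).

```bash
python3 - <<'E'
from h import *
d=np.load('pics/w4.png.npz')
def ray(u,v,z):
    r=d['R'].T@np.linalg.inv(d['intrinsics'])@[160+u/2.5,v/2.5,1];c=-d['R'].T@d['t'];return c+r*(z-c[2])/r[2]
print('tip',ray(281,261,.089),'seat',ray(284,256,.02))
a,b=ray(107,22,.012),ray(420,216,.012);e=(b-a)[:2];print('plate yaw',np.degrees(np.arctan2(e[1],e[0])))
a,b=ray(22,218,.012),ray(318,392,.012);e=(b-a)[:2];print('plate yaw',np.degrees(np.arctan2(e[1],e[0])))
y=np.radians(125.4);X=np.array([np.cos(y),np.sin(y)])
r=ray(290,512,.1175);print('rim',r, 'centre',r[:2]-.022*X, 'tcp',[.4915,-.2425])
for p in [(230,248),(240,270)]:
  n=ray(*p,.078)-ray(281,261,.078);print(np.degrees(np.arctan2(n[1],n[0])),np.hypot(n[0],n[1]))
cv2.imwrite('pics/w4y.png',cv2.convertScaleAbs(cv2.resize(d['frame'][65:140,235:310],(600,600),interpolation=2),alpha=2.2))
E
```

```text
tip [ 0.44344404 -0.18003861  0.089     ] seat [ 0.44298414 -0.17956554  0.02      ]
plate yaw 5.9054980295599275
plate yaw 5.030702092748896
rim [ 0.47787311 -0.22458298  0.1175    ] centre [ 0.4906173  -0.24251579] tcp [0.4915, -0.2425]
-158.30727411088642 0.013612638938575956
-132.8565554877442 0.0109761456403032
```

View pics/w4y.png

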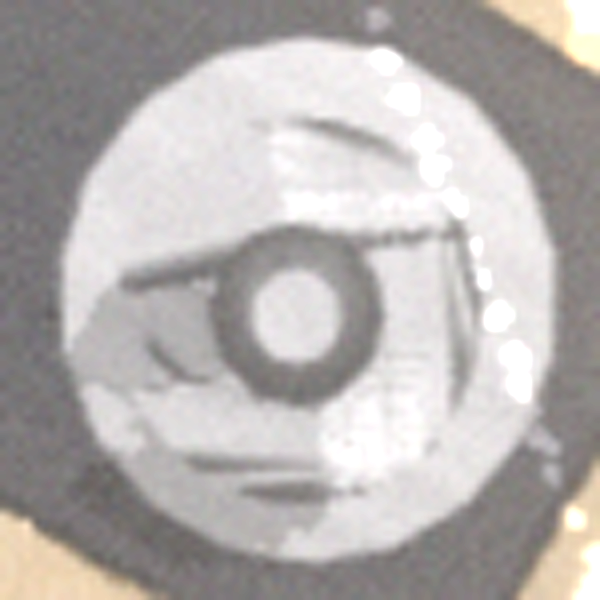

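```bash
python3 -m crank '[0.15,0,0,0,0,-0.2,0, 0.35,-0.01,0,0,0,-0.4,0, 0.55,-0.02,0,0,0,-0.6,0, 0.65,-0.02,0,0,0,-0.8,0, 0.65,-0.02,0,0,0,-1,0]' && python3 -m crank '[0,0,0,0,0,-0.2,0, 0,0,0,0,0,-0.4,0, 0,0,0,0,0,-0.6,0, 0,0,0,0,0,-0.7,0, 0,0,0,0,0,-0.7,0, 0,0,0,0,0,-0.7,0]'
cat > st.py <<'E'
from h import *
import sys
gx,gy=.4439,-.1799
if len(sys.argv)>2: gx,gy=map(float,sys.argv[1:3])
o=get_obs();t=o['tcp_pos'];y=np.radians(o['eef_rot'][2]);e=np.array([gx,gy])-t[:2]
c,s=np.cos(y),np.sin(y)
print('tcp',t.round(4),'rot',o['eef_rot'].round(2),'F',o['ft_force'].round(2),'T',o['ft_torque'].round(3),'j6',o['joint_positions'][5].round(1),'tang',(159.5-125.4+o['eef_rot'][2])%360,'err mm',(e*1e3).round(2),'frac',(e@[c,s])/.12,(e@[s,-c])/.12,'foot',t[2]-.042)
E
python3 st.py
```

```text
clock: 5.97
tcp_pos: [0.4415, -0.1763, 0.1609]
eef_rot: [179.9, -0.3, 155.9]
ft_force: [-0.3, -0.4, -1.8]
finger_gap: 0.512
finger_force: 42.4
clock: 6.47
tcp_pos: [0.445, -0.1797, 0.1615]
eef_rot: [180.0, -0.1, 176.4]
ft_force: [0.1, 0.4, -2.0]
finger_gap: 0.514
finger_force: 42.4
tcp [ 0.445  -0.1797  0.1615] rot [ 1.7995e+02 -6.0000e-02  1.7639e+02] F [ 0.09  0.45 -2.04] T [ 0.012  0.006 -0.035] j6 -113.5 tang 210.48746752182439 err mm [-1.12 -0.15] frac 0.00922187059083358 -0.0018557695125219805 foot 0.11952467954314525
```

```bash
python3 -m crank '[0.01,0,0.1,0,0,0,0, 0.01,0,0.2,0,0,0,0, 0.01,0,0.26,0,0,0,0, 0.01,0,0.3,0,0,0,0, 0.01,0,0.3,0,0,0,0, 0.01,0,0.3,0,0,0,0]';python3 st.py;  python3 -m crank '[0,0,0.02,0,0,0,0, 0,0,0.04,0,0,0,0, 0,0,0.06,0,0,0,0, 0,0,0.06,0,0,0,0]'; python3 st.py
```

```text
clock: 6.97
tcp_pos: [0.4444, -0.1812, 0.1256]
eef_rot: [180.0, -0.0, 176.4]
ft_force: [0.5, -0.6, -1.4]
finger_gap: 0.514
finger_force: 42.4
tcp [ 0.4444 -0.1812  0.1256] rot [ 1.7998e+02 -3.0000e-02  1.7636e+02] F [ 0.45 -0.56 -1.44] T [-0.022 -0.033  0.014] j6 -113.6 tang 210.46450774202987 err mm [-0.53  1.32] frac 0.00514303639660233 0.01071884223284171 foot 0.08359978145635613
clock: 7.3
tcp_pos: [0.4443, -0.1812, 0.1182]
eef_rot: [180.0, -0.0, 176.4]
ft_force: [0.9, 0.6, -1.9]
finger_gap: 0.508
finger_force: 42.3
tcp [ 0.4443 -0.1812  0.1182] rot [ 1.7997e+02 -2.0000e-02  1.7636e+02] F [ 0.87  0.56 -1.92] T [ 0.116 -0.054  0.001] j6 -113.6 tang 210.4582783994375 err mm [-0.36  1.32] frac 0.003706993418314715 0.010752058108406052 foot 0.0762464225783755
```

```bash
python3 -m crank '[0,0.01,0,0,0,0,0, 0,0.01,0.01,0,0,0,0, 0,0.01,0.02,0,0,0,0, 0,0.01,0.02,0,0,0,0]';python3 st.py;  python3 -m crank '[0,0,0.01,0,0,0,0, 0,0,0.02,0,0,0,0, 0,0,0.02,0,0,0,0]'; python3 st.py
```

```text
clock: 7.63
tcp_pos: [0.4449, -0.1805, 0.1161]
eef_rot: [-180.0, 0.0, 176.4]
ft_force: [-0.2, -0.3, -1.4]
finger_gap: 0.512
finger_force: 42.5
tcp [ 0.4449 -0.1805  0.1161] rot [-1.7997e+02  4.0000e-02  1.7638e+02] F [-0.2  -0.32 -1.38] T [-0.204 -0.168  0.015] j6 -113.5 tang 210.47965093680926 err mm [-0.99  0.64] frac 0.00855038724030801 0.004764904848886675 foot 0.07409330001489114
clock: 7.88
tcp_pos: [0.4448, -0.1805, 0.1136]
eef_rot: [-180.0, 0.0, 176.4]
ft_force: [-0.4, -0.5, -2.1]
finger_gap: 0.512
finger_force: 42.5
tcp [ 0.4448 -0.1805  0.1136] rot [-1.7998e+02  3.0000e-02  1.7638e+02] F [-0.45 -0.55 -2.1 ] T [-0.178 -0.19   0.065] j6 -113.5 tang 210.47619086541815 err mm [-0.91  0.58] frac 0.007857772080616606 0.00437877397094687 foot 0.07161418237567097
```

```bash
for i in 1; do python3 -m crank '[0,0,0.02,0,0,0,0, 0,0,0.04,0,0,0,0, 0,0,0.04,0,0,0,0]'; done; python3 st.py; python3 -m crank '[0,0,0.02,0,0,0,0, 0,0,0.04,0,0,0,0, 0,0,0.04,0,0,0,0]'; python3 st.py
```

```text
clock: 8.13
tcp_pos: [0.4438, -0.1798, 0.1083]
eef_rot: [179.9, -0.1, 176.4]
ft_force: [-0.1, 0.2, -2.5]
finger_gap: 0.509
finger_force: 42.5
tcp [ 0.4438 -0.1798  0.1083] rot [ 1.7995e+02 -9.0000e-02  1.7637e+02] F [-0.15  0.17 -2.52] T [-0.02   0.013  0.021] j6 -113.5 tang 210.46751164346162 err mm [ 0.07 -0.09] frac -0.0006474732969976104 -0.0007218538702274992 foot 0.06628728459246463
clock: 8.38
tcp_pos: [0.444, -0.1799, 0.1035]
eef_rot: [180.0, -0.1, 176.4]
ft_force: [-0.3, -0.6, -0.3]
finger_gap: 0.513
finger_force: 42.4
tcp [ 0.444  -0.1799  0.1035] rot [ 1.7996e+02 -8.0000e-02  1.7637e+02] F [-0.27 -0.59 -0.31] T [ 0.031 -0.027  0.015] j6 -113.5 tang 210.47172302466387 err mm [-0.06  0.01] frac 0.0005371835542835709 6.316347372435307e-05 foot 0.06148288537959149
```

```bash
python3 -m crank '[0,0,0.02,0,0,0,0, 0,0,0.04,0,0,0,0, 0,0,0.06,0,0,0,0, 0,0,0.08,0,0,0,0, 0,0,0.08,0,0,0,0]'; python3 st.py; python3 -m crank '[0,0,0.02,0,0,0,0, 0,0,0.04,0,0,0,0, 0,0,0.04,0,0,0,0]'; python3 st.py; python3 -m crank '[0,0,0,0,0,0,0]'
```

```text
clock: 8.8
tcp_pos: [0.4442, -0.1801, 0.094]
eef_rot: [180.0, -0.1, 176.4]
ft_force: [-0.1, -0.8, -1.2]
finger_gap: 0.513
finger_force: 42.4
tcp [ 0.4442 -0.1801  0.094 ] rot [ 1.7998e+02 -5.0000e-02  1.7637e+02] F [-0.09 -0.76 -1.17] T [ 0.005  0.016 -0.007] j6 -113.5 tang 210.47166851120636 err mm [-0.32  0.19] frac 0.0027247779755556405 0.0014086148364119346 foot 0.05197415260796621
clock: 9.05
tcp_pos: [0.4448, -0.1804, 0.0896]
eef_rot: [-180.0, 0.0, 176.4]
ft_force: [0.2, 1.0, 1.5]
finger_gap: 0.512
finger_force: 42.6
tcp [ 0.4448 -0.1804  0.0896] rot [-1.7999e+02  2.0000e-02  1.7638e+02] F [0.2  0.95 1.46] T [ 0.005  0.002 -0.009] j6 -113.5 tang 210.4765488151946 err mm [-0.93  0.5 ] frac 0.007970862064219006 0.0037009706579418725 foot 0.04760776346069993
clock: 9.13
tcp_pos: [0.4448, -0.1804, 0.0899]
eef_rot: [-180.0, 0.0, 176.4]
ft_force: [-0.3, 1.1, 0.9]
finger_gap: 0.504
finger_force: 42.6
```

```bash
python3 -m crank '[0,0,0.01,0,0,0,0, 0,0,0.02,0,0,0,0, 0,0,0.02,0,0,0,0, 0,0,0.02,0,0,0,0]'; python3 st.py; python3 -m crank '[0,0,0,0,0,0.1,0, 0,0,0,0,0,0.2,0, 0,0,0,0,0,0.3,0, 0,0,0,0,0,0.4,0, 0,0,0,0,0,0.4,0]'; python3 st.py
```

```text
clock: 9.47
tcp_pos: [0.4448, -0.1804, 0.0874]
eef_rot: [-180.0, 0.0, 176.4]
ft_force: [0.2, -0.5, 2.4]
finger_gap: 0.515
finger_force: 42.7
tcp [ 0.4448 -0.1804  0.0874] rot [-1.7999e+02  3.0000e-02  1.7638e+02] F [ 0.18 -0.51  2.35] T [-0.051 -0.017  0.002] j6 -113.5 tang 210.47627711506647 err mm [-0.92  0.49] frac 0.007894329185878127 0.0035716763682183193 foot 0.045447864556394345
clock: 9.88
tcp_pos: [0.4453, -0.181, 0.0876]
eef_rot: [-179.9, 0.1, 164.3]
ft_force: [0.5, -1.6, 2.1]
finger_gap: 0.516
finger_force: 42.8
tcp [ 0.4453 -0.181   0.0876] rot [-1.7995e+02  1.0000e-01  1.6432e+02] F [ 0.45 -1.6   2.11] T [-0.371 -0.079 -0.004] j6 -101.4 tang 198.41607262984905 err mm [-1.36  1.08] frac 0.013306581738837633 0.005601047537170469 foot 0.04564680876153201
```

```bash
python3 -m crank '[0,0,0,0,0,0,0]'
```

```text
clock: 9.97
tcp_pos: [0.4452, -0.1809, 0.0876]
eef_rot: [-180.0, 0.1, 164.5]
ft_force: [0.6, -1.6, 2.2]
finger_gap: 0.509
finger_force: 42.8
```

```bash
python3 -m crank '[0.01,0.01,0,0,0,0.1,0, 0.01,0.01,0,0,0,0.2,0, 0.01,0.01,0,0,0,0.3,0, 0.01,0.01,0,0,0,0.4,0, 0.01,0.01,0,0,0,0.4,0]'; python3 st.py; python3 -m crank '[0,0,0,0,0,0.1,0, 0,0,0,0,0,0.2,0, 0,0,0,0,0,0.3,0, 0,0,0,0,0,0.4,0, 0,0,0,0,0,0.4,0]'; python3 st.py
```

```text
clock: 10.38
tcp_pos: [0.4433, -0.1785, 0.0869]
eef_rot: [180.0, -0.1, 152.4]
ft_force: [0.2, -1.3, -1.6]
finger_gap: 0.507
finger_force: 44.3
tcp [ 0.4433 -0.1785  0.0869] rot [ 1.7999e+02 -6.0000e-02  1.5237e+02] F [ 0.23 -1.32 -1.56] T [-0.175 -0.085 -0.001] j6 -89.4 tang 186.47001483064236 err mm [ 0.58 -1.44] frac -0.009851909566367962 -0.008374061077706224 foot 0.04490072194718767
clock: 10.8
tcp_pos: [0.443, -0.1799, 0.087]
eef_rot: [-179.8, 0.0, 140.5]
ft_force: [-1.4, -5.6, -1.8]
finger_gap: 0.514
finger_force: 44.5
tcp [ 0.443  -0.1799  0.087 ] rot [-1.7985e+02  1.0000e-02  1.4048e+02] F [-1.42 -5.6  -1.8 ] T [-1.081  0.207  0.092] j6 -77.4 tang 174.58353670805207 err mm [0.87 0.02] frac -0.005484689850827389 0.004756442341594638 foot 0.04499592116304609
```

The tang dropped near 186°, and the last twist leant it on the notch wall. I'll turn back and then go down.

```bash
python3 -m crank '[0,0,0,0,0,-0.15,0, 0,0,0,0,0,-0.3,0, 0,0,0,0,0,-0.35,0, 0,0,0,0,0,-0.35,0]'; python3 st.py; python3 -m crank '[0,0,0.01,0,0,0,0, 0,0,0.02,0,0,0,0, 0,0,0.03,0,0,0,0, 0,0,0.03,0,0,0,0]'; python3 st.py
```

```text
clock: 11.13
tcp_pos: [0.4432, -0.1785, 0.0869]
eef_rot: [-180.0, -0.1, 151.0]
ft_force: [-0.6, -1.5, -2.0]
finger_gap: 0.51
finger_force: 44.3
tcp [ 0.4432 -0.1785  0.0869] rot [-1.8000e+02 -7.0000e-02  1.5103e+02] F [-0.57 -1.55 -2.01] T [-0.205 -0.027  0.06 ] j6 -88.0 tang 185.13314982796436 err mm [ 0.67 -1.35] frac -0.01031551995082466 -0.007165837435807018 foot 0.04492607272693517
clock: 11.47
tcp_pos: [0.4434, -0.1785, 0.0833]
eef_rot: [180.0, -0.0, 150.9]
ft_force: [-0.4, 0.2, -1.7]
finger_gap: 0.512
finger_force: 44.2
tcp [ 0.4434 -0.1785  0.0833] rot [ 1.8000e+02 -5.0000e-02  1.5088e+02] F [-0.36  0.22 -1.72] T [-0.058 -0.    -0.028] j6 -87.9 tang 184.97926443998145 err mm [ 0.48 -1.35] frac -0.008967079346407269 -0.007920273235546787 foot 0.041331693458593353
```

```bash
python3 -m crank '[-0.005,-0.005,0.02,0,0,0,0, -0.005,-0.005,0.04,0,0,0,0, -0.005,-0.005,0.06,0,0,0,0, -0.005,-0.005,0.08,0,0,0,0, -0.005,-0.005,0.08,0,0,0,0]'; python3 st.py; python3 -m crank '[0,0,0.02,0,0,0,0, 0,0,0.04,0,0,0,0, 0,0,0.06,0,0,0,0, 0,0,0.06,0,0,0,0]'; python3 st.py
```

```text
clock: 11.88
tcp_pos: [0.4435, -0.1793, 0.0735]
eef_rot: [-180.0, -0.1, 150.9]
ft_force: [-0.3, -0.2, -1.5]
finger_gap: 0.509
finger_force: 44.3
tcp [ 0.4435 -0.1793  0.0735] rot [-1.8000e+02 -7.0000e-02  1.5088e+02] F [-0.29 -0.19 -1.55] T [-0.006 -0.031 -0.004] j6 -88.0 tang 184.97535230723085 err mm [ 0.41 -0.56] frac -0.005288373779518336 -0.0024092961492064966 foot 0.0315059120663115
clock: 12.22
tcp_pos: [0.4437, -0.1794, 0.0664]
eef_rot: [-180.0, -0.0, 150.9]
ft_force: [-0.9, -0.2, -1.6]
finger_gap: 0.509
finger_force: 44.2
tcp [ 0.4437 -0.1794  0.0664] rot [-1.8000e+02 -5.0000e-02  1.5088e+02] F [-0.89 -0.15 -1.61] T [-0.01  -0.014 -0.01 ] j6 -88.0 tang 184.9750744068708 err mm [ 0.25 -0.46] frac -0.0036617036114840883 -0.0023513833821315494 foot 0.024408665720858737
```

```bash
python3 -m crank '[0,0,0.01,0,0,0,0, 0,0,0.02,0,0,0,0, 0,0,0.03,0,0,0,0, 0,0,0.03,0,0,0,0]'; python3 st.py; python3 -m crank '[0,0,0.01,0,0,0,0, 0,0,0.01,0,0,0,0, 0,0,0.01,0,0,0,0]'; python3 -m crank '[0,0,0,0,0,0,0]'
```

```text
clock: 12.55
tcp_pos: [0.4441, -0.1797, 0.0633]
eef_rot: [180.0, 0.0, 150.9]
ft_force: [-0.6, 0.4, -0.2]
finger_gap: 0.511
finger_force: 44.4
tcp [ 0.4441 -0.1797  0.0633] rot [1.8000e+02 1.0000e-02 1.5087e+02] F [-0.55  0.44 -0.23] T [ 0.003  0.028 -0.019] j6 -88.0 tang 184.97087376997644 err mm [-0.16 -0.24] frac 0.0001813507001861429 -0.0023716561647116785 foot 0.02131826234630211
clock: 12.8
tcp_pos: [0.4441, -0.1797, 0.0622]
eef_rot: [-180.0, 0.0, 150.9]
ft_force: [-0.6, -1.1, 0.7]
finger_gap: 0.506
finger_force: 44.4
clock: 12.88
tcp_pos: [0.4441, -0.1797, 0.0623]
eef_rot: [-180.0, 0.0, 150.9]
ft_force: [-0.5, -0.2, 0.9]
finger_gap: 0.512
finger_force: 44.4
```

```bash
python3 -m crank '[0,0,0,0,0,0,0.7, 0,0,0,0,0,0,0.8, 0,0,0,0,0,0,1, 0,0,0,0,0,0,1, 0,0,0,0,0,0,1, 0,0,0,0,0,0,1, 0,0,0,0,0,0,1]' && python3 -m crank '[0,0,-0.1,0,0,0,1, 0,0,-0.3,0,0,0,1, 0,0,-0.6,0,0,0,1, 0,0,-0.9,0,0,0,1, 0,0,-1,0,0,0,1, 0,0,-1,0,0,0,1]' && python3 -m crank '[-0.2,0,0,0,0,0,1, -0.45,0,0,0,0,0,1, -0.65,0,0,0,0,0,1, -0.7,0,0,0,0,0,1, -0.7,0,0,0,0,0,1, -0.7,0,0,0,0,0,1]'
python3 - <<'E'
from h import *
d=snap('wrist','w5.png');P=pts(d);z=P[...,2]
m=(z>.06)&(z<.14)&(np.hypot(P[...,0]-.4435,P[...,1]+.18)<.04)
q=P[m];print(len(q),np.percentile(q[:,2],[50,90,99,100]),cv2.minEnclosingCircle(q[q[:,2]>.09][:,:2].astype(np.float32)))
v,u=np.nonzero(m);a,b=int(u.mean()),int(v.mean());y0,x0=max(b-60,0),max(a-60,0);w=cv2.resize(d['frame'][y0:y0+120,x0:x0+120],(400,400),interpolation=2)
s=snap('side','s5.png')['frame'];t=snap('top','t5.png')['frame']
cv2.imwrite('pics/fin.png',np.hstack([cv2.convertScaleAbs(w,alpha=1.7),cv2.resize(s[130:280,190:340],(400,400),interpolation=2)]))
E
```

```text
clock: 13.47
tcp_pos: [0.444, -0.1796, 0.0621]
eef_rot: [180.0, -0.0, 150.9]
ft_force: [-0.2, 0.5, -0.3]
finger_gap: 1.001
finger_force: 0.0
clock: 13.97
tcp_pos: [0.4466, -0.1809, 0.1859]
eef_rot: [180.0, 0.5, 150.9]
ft_force: [0.8, -0.7, -0.3]
finger_gap: 1.002
finger_force: 0.0
clock: 14.47
tcp_pos: [0.5157, -0.2197, 0.1804]
eef_rot: [-180.0, -0.3, 150.9]
ft_force: [-1.7, -1.1, -0.5]
finger_gap: 1.005
finger_force: 0.0
3318 [0.08841275 0.09837721 0.09949305 0.1011785 ] ((0.4428108036518097, -0.17954732477664948), 0.022008497267961502)
```

View pics/fin.png

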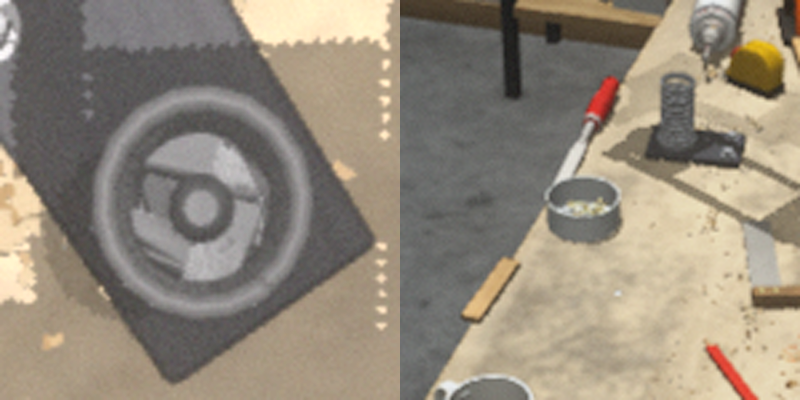

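The spring stands on the post with its top at z = 0.100, which is 80 mm above the seat, so it is fully home. The tin, tape and mug have not moved.

```bash
python3 -c "
from cell import job_done;print(job_done())"
```

```text
the job is handed in; nothing more can be done
None
```

The spring is fully home on the post's seat (its top measures 80 mm above it) and released, wrist-force readings stayed under about 6 N, the tin, tape measure and mug stand where they were, and the job is handed in at about 14.6 s.

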